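# Pack the graver handpiece away and press its case lid home

## Task

Put the graver handpiece away: lay it flat inside the open grey tool case, fit the case's own large lid on top, and press the lid down, at one end and then the other if need be, until it is fully home and flush all round on the rim. Let go of everything, and leave the other things on the bench where they are.

Things in the scene. Friction and masses are not known exactly. Their poses are not given: they have to be found in the camera images.
- case: Open-topped grey plastic case fixed to the bench, 190 mm long (its x), 134 mm wide (y), 50 mm high; walls and floor 5 mm thick, so the opening is 180 x 124 mm and the inner floor lies 5 mm above the bench. Origin: centre of the underside, z up. Inside each short end stands a black rubber seal bar (see seal_a, seal_b); 152 mm of length is free between the bars.
- seal_a (a joint): Rubber seal bar inside the case's +x end: 14 mm thick, 116 mm long, its middle 83 mm from the case's centre. Value: how far it is pushed down (m); at 0 its top is 8 mm below the rim. Starts at 0 to 0.003, goes down to 0.0095 at most. It takes about 9 N to push (a little more if fast), does not spring back, and carries the lid's weight without moving.
- seal_b (a joint): The same seal bar inside the case's -x end.
- lid: The case's lid, grey plastic, 0.16 to 0.29 kg, right way up on the bench: plate 186 (x) x 130 (y) x 6 mm; under it a plug 172 x 116 mm, 16 mm deep (lowest 5 mm narrower, 164 x 108 mm, as a lead-in); a grip bar on top (point lid_grip). Origin: centre of the plug's underside, z up; plate underside at z = 16 mm, its top at 22 mm, bar top at 46 mm. Either way round fits the case.
- lid_grip (a point): Middle of the lid's black grip bar, 34 mm above the lid's origin; the bar is 70 mm long (along the lid's x), 20 mm wide (y), 24 mm high.
- case_rim (a point): Centre of the case's opening at rim height, 50 mm above its origin. The plug enters with 4 mm play a side and stops on the seal bars, plate 5 to 8 mm above the rim. Home: plate on the rim, lid origin 34 mm above the case origin. Pressing about 70 mm from the middle takes about 10 N and lowers that end; on the middle, about 20 N.
- lid_end_a (a point): Point on the underside of the lid plate at its +x end, 80 mm from the lid's centre; 50 mm above the case origin when that end is home.
- lid_end_b (a point): Point on the underside of the lid plate at its -x end, 80 mm from the lid's centre; 50 mm above the case origin when that end is home.
- handpiece: Graver handpiece lying on the bench, 120 mm long (its x, pointed steel nose towards +x), 0.11 to 0.23 kg: a flat-sided black body 76 mm long, 26 mm wide (y) and 24 mm high (it runs from x = -60 to +16 mm), then a thinner round steel nose to x = +60 mm. Origin: under the middle of its length, z up.
- handpiece_grip (a point): Best point to grip the handpiece, near its centre of mass: on its axis, 18 mm behind its origin (towards the tail) and 12 mm above its underside; the body is 26 mm wide here.
- handpiece_tip (a point): Point of the handpiece's steel nose, on its axis, 60 mm ahead of its origin.
- handpiece_tail (a point): Centre of the handpiece's flat tail end, 60 mm behind its origin.
- small_lid: Bystander: a smaller lid of the same make, plate 110 x 80 mm, 46 mm high over its grip bar; belongs to another box, leave it alone. Origin: centre of the underside.
- ring_dish: Bystander: square white ceramic dish, 90 x 90 x 16 mm. Origin: centre of the underside.
- steel_block: Bystander: square steel bench block, 64 x 64 x 22 mm. Origin: centre of the underside.
- jar: Bystander: small amber glass jar, 56 mm wide, 55 mm high. Origin: centre of the underside.
- loupe: Bystander: black loupe, a short cone 48 mm wide and 36 mm high. Origin: centre of the underside.
- screwdriver: Bystander: screwdriver with a wooden handle, 160 mm long (along x). Origin: centre of the underside.
Not all that is in view belongs to the job. What is shaped like the lid but blue is not meant. Leave any purple look-alike of the handpiece alone.

How it is judged:
By the outcome, as a careful person would: the job done as asked, in the order asked, and still so for the second after the job is handed in, with the robot touching nothing.
It also fails if it takes over 64 s, if anything falls off the work surface, if the arm or the gripper's body presses on something with over 40 N, if the wrist force passes 120 N, or if a joint passes its speed limit or range.

## Robot

A 7-joint arm with a two-finger parallel gripper is mounted at the origin on the work surface. World frame = base frame: x ahead of the robot, y to its left, z up, the work surface at z = 0. Lengths are in mm, angles in rad, forces in N, time in s.
With the tool pointing down it reaches from about 400 to 900 mm from the base axis. Payload 5.5 kg.
Tool frame: the origin (TCP) lies midway between the tips of the shut fingers; the grasp point (between the pads) lies 19 mm behind it; z points along the fingers, y is the line along which they close (so a half turn about z gives the same grasp; the last joint's range is limited). The gripper opens to 92 mm and grips with 3 to 60 N. Pads are 19 mm wide; open, the fingers measure 130 mm over their backs; the gripper's body (75 mm by 190 mm) begins 47 mm behind the grasp point.
Start: joints at [-0.949, 0.501, -0.427, 1.55, 0.221, 1.138, -0.21], TCP at [228.21, 608.622, 193.829] pointing down, gripper open.
Joint ranges: [-2.88, 2.88], [-0.31, 2.03], [-1.54, 1.56], [0.2, 2.42], [-1.41, 4.55], [0.19, 2.02], [-2.57, 2.57]. Speed limits (rad/s): [2.57, 2.57, 3.14, 3.14, 3.14, 3.14, 3.14].

## Interface

Orientations are given as [roll, pitch, yaw] about the fixed x, y, z axes, in that order (R = Rz(yaw) Ry(pitch) Rx(roll)).
In Python, from station import env, solver, imaging, nets, get_t, get_joint_positions, get_dq, get_tau, get_tool_pos, get_tcp_rot, get_force, get_moment, get_finger_gap, get_grasp_force gives the robot as it stands. Calls block until the motion is done:
- env.reach(position, orientation): joint-space move of the TCP to a pose.
- env.move_linear(position, rot=None, max_speed=150): straight line of the TCP; rot=None keeps the orientation; max_speed is the mean speed in mm/s.
- env.goto_joints(angles): joint-space move.
- env.open_jaws() and env.grasp(newtons=None): open the fingers fully, or close them until they stop; newtons is the grip in N (None keeps the last).
- env.sleep(seconds).
- solver.ik(position, orientation): joint angles nearest the present ones, or None.
- imaging.capture(name): name is "scene" or "top"; returns a dict with "frame" (480x640x3 uint8, red, green, blue), "intrinsics" (3x3 intrinsics, pixels), "k1" (the pictures are not rectified: a ray, as slopes to the right and down, at radius r is drawn at 1 + k1 r^2 times it, then the intrinsics apply), "R" (3x3) and "t" (3): a world point X has camera coordinates R X + t. Camera axes: x right, y down, z forward; pixel columns grow to the right and rows downward; lengths in mm; the calibration is good to about 2 mm. A picture is of the moment at which its call begins. There is no depth.
A pose or a line that the arm cannot do raises env.Unreachable and nothing moves.
- env.hand_in(): hands the job in; it is judged then, once.
Trained networks look in the newest picture that a camera, given by its name, has taken for a name from the list of things; names that differ only in an ending like _2 or _b are one class to them, and where a whole thing is asked for, a point or a joint stands for the part that bears it (a point fixed in the world has none). Each returns a list of dicts, best first, with "p" (0 to 1); they miss things now and then, are a little off and sometimes report something else, mostly with a low value. They report only what shows in the picture. A call takes as long as a camera call. They do not tell look-alikes from the thing itself.
- nets.find_in(camera, thing): "box" ([left, top, right, bottom] in pixels, round what is visible of it).
- nets.regions_of(camera, thing): "region" (480x640 bool, what is visible of it) and "box" ([left, top, right, bottom] in pixels, round what is visible of it).
- nets.spot_point(camera, thing): "at" ([column, row] in pixels: a listed point, or the origin of a listed thing).
Readings, each from a call of its own:
- get_t(): time.
- get_joint_positions(): joint angles.
- get_dq(): joint speeds.
- get_tau(): joint torques, N m.
- get_tool_pos(): TCP position.
- get_tcp_rot(): TCP orientation.
- get_force(): force on the tool from outside, world axes, zero at the start.
- get_moment(): the same for the moment, N m.
- get_finger_gap(): finger opening in mm.
- get_grasp_force(): force on a finger pad.
Only numpy, scipy, OpenCV 4.12 (cv2) and the standard library are available. Lean on these libraries where they do the work, as an engineer would, in place of code of your own. Each camera call takes 0.05 s, during which the arm holds its last target. There are 200 camera calls.

## Working session

There is one attempt and no reset: what is moved stays moved. The work goes in short steps, each a Python script; the robot and the scene stay as the last script left them, time stands still between calls to the robot, and variables do not carry over. Pictures are saved under pics/ and viewed, at most 10 in all, crops included, and the job is handed in when it is done.

```bash
mkdir -p pics; ls
python3 - <<'E'
from station import *
import cv2
for c in ("scene","top"):
    im=imaging.capture(c); cv2.imwrite(f"pics/{c}0.png",im["frame"][:,:,::-1])
    print(c,im["intrinsics"],im["k1"],im["R"],im["t"])
    for n in ("case","lid","handpiece"):
        for d in nets.find_in(c,n)[:4]: print(n,d)
    for n in ("lid_grip","handpiece_grip","handpiece_tip","handpiece_tail","case_rim","lid","case"):
        for d in nets.spot_point(c,n)[:3]: print(n,d)
print(get_t(),get_tcp_rot())
E
```

```text
pics
scene [[576.38753383   0.         317.85426328]
 [  0.         576.38753383 229.68957068]
 [  0.           0.           1.        ]] 0.013413294069806918 [[ 0.37569434  0.92668688  0.0102558 ]
 [ 0.69287888 -0.27352108 -0.66716195]
 [-0.61544505  0.257755   -0.74484209]] [-166.77040357 -300.11143449 1861.15725172]
case {'box': [398.5, 176.5, 460.0, 237.0], 'p': 0.62}
lid {'box': [141.4, 175.3, 223.9, 232.2], 'p': 0.8}
lid {'box': [168.6, 237.4, 244.2, 304.2], 'p': 0.63}
lid {'box': [404.0, 180.8, 444.1, 191.4], 'p': 0.51}
lid {'box': [261.8, 321.7, 315.5, 375.9], 'p': 0.21}
handpiece {'box': [308.8, 252.1, 355.8, 273.1], 'p': 0.82}
handpiece {'box': [356.7, 216.7, 365.9, 250.9], 'p': 0.58}
lid_grip {'at': [208.0, 266.9], 'p': 0.79}
lid_grip {'at': [182.5, 195.8], 'p': 0.68}
handpiece_grip {'at': [367.9, 224.8], 'p': 0.84}
handpiece_grip {'at': [324.8, 259.9], 'p': 0.62}
handpiece_tip {'at': [360.8, 271.3], 'p': 0.91}
handpiece_tip {'at': [361.1, 251.6], 'p': 0.59}
handpiece_tail {'at': [362.2, 218.1], 'p': 0.7}
handpiece_tail {'at': [311.1, 256.1], 'p': 0.67}
case_rim {'at': [42
[... 796 characters left out ...]
handpiece {'box': [254.1, 238.4, 282.1, 284.2], 'p': 0.87}
handpiece {'box': [299.1, 213.9, 341.3, 246.5], 'p': 0.63}
lid_grip {'at': [454.3, 255.2], 'p': 0.79}
lid_grip {'at': [478.7, 378.4], 'p': 0.64}
handpiece_grip {'at': [319.5, 232.8], 'p': 0.67}
handpiece_tip {'at': [292.2, 212.5], 'p': 0.68}
handpiece_tip {'at': [280.2, 235.2], 'p': 0.68}
handpiece_tail {'at': [259.1, 285.6], 'p': 0.66}
handpiece_tail {'at': [337.7, 243.1], 'p': 0.65}
case_rim {'at': [173.2, 271.3], 'p': 0.82}
case_rim {'at': [391.3, 150.0], 'p': 0.5}
lid {'at': [471.6, 375.0], 'p': 0.86}
lid {'at': [454.7, 257.9], 'p': 0.81}
case {'at': [175.1, 276.5], 'p': 0.78}
1.1 [ 3.14154903e+00 -4.34572066e-05  2.78280685e+00]
```

View pics/scene0.png

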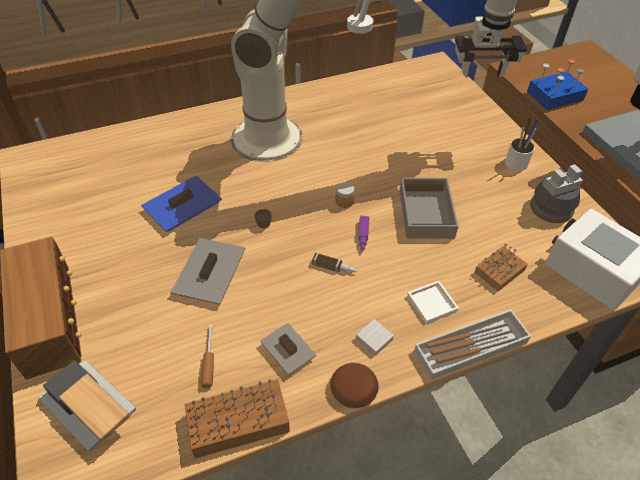

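View pics/top0.png

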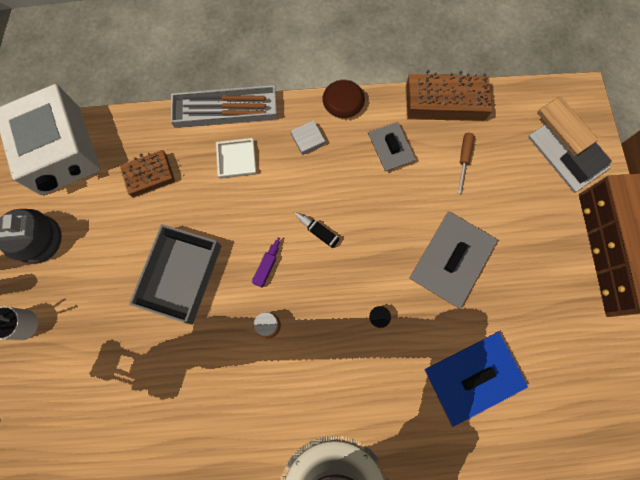

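The scene view shows these candidates:
- **Lid:** grey lid at scene (208,270) / top (455,258). The look-alikes are the blue lid at scene (182,200) / top (478,378) and the small lid at scene (288,348) / top (392,147).
- **Handpiece:** black one at scene (330,263) / top (320,230). The look-alike is the purple one at scene (363,232) / top (267,262).
- **Case:** scene (428,207) / top (176,272). The tray at top (224,105) is not it.

I choose the large grey lid and the black handpiece. Next I fit silhouettes in both views.

```bash
cat > h.py <<'E'
from station import *
import numpy as np, cv2
from scipy.optimize import minimize
def proj(im,X):
    c=np.atleast_2d(X)@im["R"].T+im["t"]; s=c[:,:2]/c[:,2:]
    s=s*(1+im["k1"]*(s**2).sum(1,keepdims=True)); K=im["intrinsics"]
    return s*[K[0,0],K[1,1]]+K[:2,2]
def ray(im,px,z):
    K=im["intrinsics"]; d=(np.array(px)-K[:2,2])/[K[0,0],K[1,1]]; s=d.copy()
    for _ in range(10): s=d/(1+im["k1"]*(s@s))
    v=im["R"].T@np.array([*s,1]); o=-im["R"].T@im["t"]
    return o+v*(z-o[2])/v[2]
def box(x0,x1,w,z0,z1): return np.array([[x,y,z] for x in(x0,x1) for y in(-w/2,w/2) for z in(z0,z1)],float)
M={"case":[box(-95,95,134,0,50)],
 "lid":[box(-93,93,130,16,22),box(-86,86,116,5,16),box(-35,35,20,22,46)],
 "handpiece":[box(-60,16,26,0,24),np.vstack([box(16,40,14,5,19),[[60,0,12]]])]}
def place(P,p,z=0):
    c,s=np.cos(p[2]),np.sin(p[2]); return P@np.array([[c,s,0],[-s,c,0],[0,0,1]])+[p[0],p[1],z]
def sil(im,name,p,z=0,S=4):
    m=np.zeros((480*S,640*S),np.uint8)
    for P in M[name]:
        q=proj(im,place(P,p,z)); cv2.fillConvexPoly(m,cv2.convexHull(np.round((q+.5)*S*16-8).astype(np.int32)),1,shift=4)
    return m
def fit(views,name,p0,z=0):
    S=4; ms=[(im,cv2.resize(m.astype(np.uint8),None,fx=S,fy=S,interpolation=0)) for im,m in views]
    def cost(p): return sum(1-(a&b).sum()/(a|b).sum() for a,b in ((sil(im,name,p,z),m) for im,m in ms))
    best=None
    for dy in (0,.5,-.5,1,-1):
        r=minimize(cost,[p0[0],p0[1],p0[2]+dy],method="Nelder-Mead",options=dict(initial_simplex=np.array([p0[0],p0[1],p0[2]+dy])+[[0,0,0],[15,0,0],[0,15,0],[0,0,.2]],maxiter=120,xatol=.1,fatol=1e-4))
        if best is None or r.fun<best.fun: best=r
    return best.x,best.fun/len(ms)
def region(cam,name,px):
    ds=[d for d in nets.regions_of(cam,name) if np.hypot((d["box"][0]+d["box"][2])/2-px[0],(d["box"][1]+d["box"][3])/2-px[1])<20]
    return ds[0]["region"] if ds else None
E
cat > a.py <<'E'
from h import *
T={"case":((428,207),(176,272),.1),"lid":((208,270),(455,258),.5),"handpiece":((332,263),(320,230),-.5)}
ims={c:imaging.capture(c) for c in("scene","top")}
out=ims["top"]["frame"].copy(); o2=ims["scene"]["frame"].copy()
for n,(a,b,y) in T.items():
    V={c:region(c,n,px) for c,px in(("scene",a),("top",b))}
    V={c:m for c,m in V.items() if m is not None}
    x=ray(ims["top"],b,20)
    if n=="handpiece":
        tip=ray(ims["top"],(295,212.5),12); tail=ray(ims["top"],(337.7,243.1),12); y=np.arctan2(*(tip-tail)[1::-1]); print(tip,tail)
    for k in ([[c] for c in V]+[list(V)]):
        p,f=fit([(ims[c],V[c]) for c in k],n,[x[0],x[1],y]); print(n,k,p.round(2),round(f,3),{c:int(V[c].sum()) for c in k})
    for c,o in(("top",out),("scene",o2)):
        cs,_=cv2.findContours(cv2.resize(sil(ims[c],n,p),(640,480),interpolation=0),0,1); cv2.drawContours(o,cs,-1,(255,0,0),1)
w=cv2.resize(out[190:340,120:520],(800,300)); w2=cv2.resize(o2[160:310,140:480],(680,300)); w2=np.pad(w2,((0,0),(0,120),(0,0)))
cv2.imwrite("pics/fit.png",np.vstack([w,w2])[:,:,::-1])
E
python3 a.py
```

```text
case ['scene'] [ 4.8699e+02  3.1227e+02 -3.8000e-01] 0.035 {'scene': 3057}
case ['top'] [ 4.8500e+02  3.1385e+02 -3.8000e-01] 0.032 {'top': 5606}
case ['scene', 'top'] [ 4.8500e+02  3.1346e+02 -3.8000e-01] 0.034 {'scene': 3057, 'top': 5606}
lid ['scene'] [ 473.36 -313.61   -0.63] 0.031 {'scene': 3023}
lid ['top'] [ 470.38 -313.5    -0.64] 0.022 {'top': 4560}
lid ['scene', 'top'] [ 471.7  -313.81    2.5 ] 0.032 {'scene': 3023, 'top': 4560}
[610.51063035  39.71899233  12.        ] [528.96455418 -53.53985719  12.        ]
handpiece ['scene'] [571.16  -7.49   0.84] 0.172 {'scene': 421}
handpiece ['top'] [570.8   -3.53   0.83] 0.079 {'top': 544}
handpiece ['scene', 'top'] [570.63  -4.5    0.83] 0.139 {'scene': 421, 'top': 544}
```

View pics/fit.png

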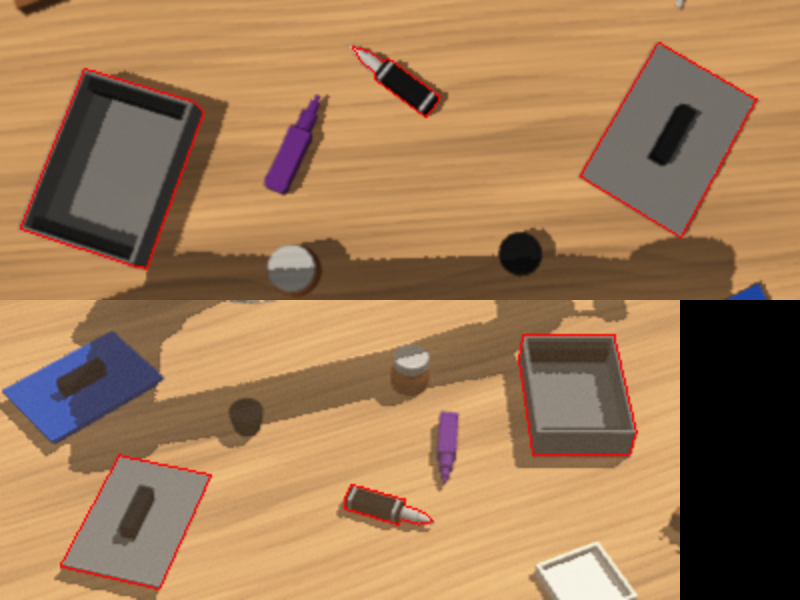

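The overlays sit on the grey lid, the black handpiece and the case, and both views agree within about 3 mm. Next is the handpiece. I'll lay it diagonally at 43° so the opened fingers, 130 mm across, clear the 124 mm opening.

```bash
cat >> h.py <<'E'
CASE=np.array([485.3,313.4,-.38]); LID=np.array([471.8,-313.7,-.635]); HP=np.array([570.7,-4.8,.83])
def ori(y): return [np.pi,0,y]
def show(*a): print(*a,"t",round(get_t(),2),"tcp",np.round(get_tool_pos(),1),"gap",round(get_finger_gap(),1),"gf",round(get_grasp_force(),1),"F",np.round(get_force(),1),"M",np.round(get_moment(),2))
E
cat > b.py <<'E'
from h import *
g=place(np.array([[-18.,0,0]]),HP)[0]
d=place(np.array([[-3.,-2,0]]),CASE)[0]
yp=CASE[2]+np.deg2rad(43)
for k in (0,-np.pi,np.pi):
    a=solver.ik([*g[:2],120],ori(HP[2]+k)); b=solver.ik([*d[:2],120],ori(yp+k))
    print(k,None if a is None else np.round(a,2),None if b is None else np.round(b,2))
print(g,d,yp)
E
python3 b.py
```

```text
0 [-0.18  0.4   0.2   1.87 -0.1   0.89 -0.67] [-0.73  0.42  0.13  1.83 -0.07  0.9  -1.76]
-3.141592653589793 [ 0.21  0.41 -0.28  1.85  0.14  0.9   2.26] [-0.26  0.46 -0.47  1.81  0.25  0.93  1.11]
3.141592653589793 [ 0.21  0.41 -0.28  1.85  0.14  0.9   2.26] [-0.26  0.46 -0.47  1.81  0.25  0.93  1.11]
[558.55223632 -18.08276468   0.        ] [481.77216515 312.65543214   0.        ] 0.37049157835756175
```

```bash
cat > c.py <<'E'
from h import *
g=place(np.array([[-18.,0,0]]),HP)[0]; y=HP[2]
env.reach([*g[:2],110],ori(y)); show("above")
env.move_linear([*g[:2],30],max_speed=120); env.move_linear([*g[:2],4],max_speed=40); show("down")
env.grasp(25); show("grip")
env.move_linear([*g[:2],130],max_speed=120); show("up")
im=imaging.capture("top"); im2=imaging.capture("scene")
a=cv2.resize(im["frame"][160:300,230:430],(800,560)); b=cv2.resize(im2["frame"][190:295,270:420],(800,560))
cv2.imwrite("pics/g.png",cv2.resize(np.hstack([a,b]),(800,280))[:,:,::-1])
E
python3 c.py
```

```text
above t 4.03 tcp [558.8 -16.4 110. ] gap 91.8 gf 0.0 F [-0.1  0.4 -0.4] M [-0.05  0.13 -0.07]
down t 5.64 tcp [558.6 -18.1   4. ] gap 91.5 gf 0.0 F [-0.9  0.9  0.4] M [-0.11  0.11  0.03]
grip t 7.08 tcp [558.6 -18.1   4. ] gap 0.3 gf 0.0 F [-0.3  0.3  0.1] M [-0.04  0.12 -0.02]
up t 8.28 tcp [557.8 -18.1 129.2] gap 0.2 gf 0.0 F [-0.2 -0.3  0.8] M [-0.13  0.12  0.05]
```

View pics/g.png

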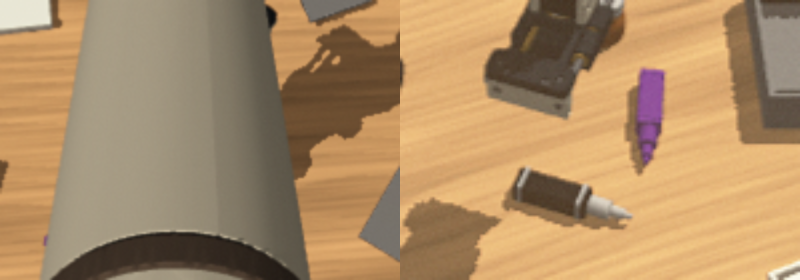

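The fingers shut on nothing (gap 0.2 mm). In the scene crop the handpiece still lies on the bench, at about scene (327,263). I'll check where the tool and the handpiece really are.

```bash
cat > d.py <<'E'
from h import *
s=imaging.capture("scene"); m=region("scene","handpiece",(328,263))
print("region",None if m is None else m.sum())
if m is not None: print("scene fit",fit([(s,m)],"handpiece",[560,-10,.83]))
for n in("handpiece_tip","handpiece_tail","handpiece_grip"):
    print(n,[(d["at"],round(d["p"],2),ray(s,d["at"],12).round(1)[:2]) for d in nets.spot_point("scene",n)])
print("tcp px",proj(s,get_tool_pos()),"grasp pt px",proj(s,get_tool_pos()+[0,0,19]),"HP model px",proj(s,place(np.array([[60,0,12],[-60,0,12],[-18,0,12.]]),HP)))
show("now",np.round(get_tcp_rot(),3))
cv2.imwrite("pics/s2.png",cv2.resize(s["frame"][170:290,260:420],(800,600),interpolation=cv2.INTER_CUBIC)[:,:,::-1])
E
python3 d.py
```

```text
region 477
scene fit (array([571.53950242,  -5.49261817,   0.83622882]), np.float64(0.10900814566363204))
handpiece_tip [([363.4, 251.8], 0.75, array([561.8,  82.3])), ([358.5, 271.7], 0.69, array([617.4,  42.4]))]
handpiece_tail [([313.7, 257.8], 0.71, array([532.3, -47.7])), ([362.3, 220.4], 0.69, array([457.8, 127.6]))]
handpiece_grip [([326.0, 259.0], 0.67, array([547.9, -19.3])), ([367.0, 227.5], 0.66, array([486.7, 128.4]))]
tcp px [[329.06457149 231.81932177]] grasp pt px [[329.25782876 226.62986891]] HP model px [[356.46859487 270.24769427]
 [312.92940948 257.37197487]
 [327.98904531 261.82496964]]
now [-3.141  0.     0.83 ] t 8.63 tcp [558.4 -18.1 129.6] gap 0.4 gf 0.0 F [-0.5  0.3 -0.2] M [-0.09  0.11  0.02]
```

View pics/s2.png

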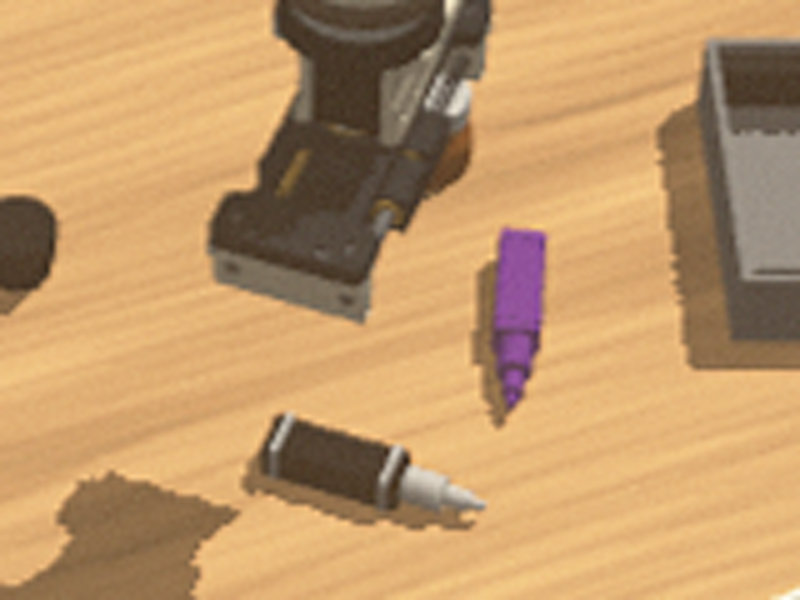

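The tool looks to be above the handpiece, and the handpiece hasn't moved: the new fit is (571.5, -5.5, 0.836). I'll go down again and take pictures before and after closing.

```bash
cat > e.py <<'E'
from h import *
g=place(np.array([[-18.,0,0]]),HP)[0]
env.open_jaws(); env.move_linear([*g[:2],4],max_speed=100); show("down")
f=[]
def pic():
    s=imaging.capture("scene")
    q=proj(s,np.array([get_tool_pos()]))[0]; i=s["frame"][195:295,270:400].copy(); i=cv2.resize(i,(400,308),interpolation=cv2.INTER_CUBIC)
    cv2.circle(i,tuple(np.int32((q-[270,195])*3.08)),3,(0,255,0),-1); f.append(i)
pic(); env.grasp(25); show("grip"); pic()
cv2.imwrite("pics/dn.png",np.hstack(f)[:,:,::-1])
E
python3 e.py
```

```text
down t 11.5 tcp [559.2 -18.1   4.7] gap 91.9 gf 0.0 F [-0.5  0.1  0.1] M [-0.08  0.07 -0.  ]
grip t 12.99 tcp [558.5 -18.1   4. ] gap 0.4 gf 0.0 F [ 0.   0.  -0.2] M [-0.08  0.14 -0.04]
```

View pics/dn.png

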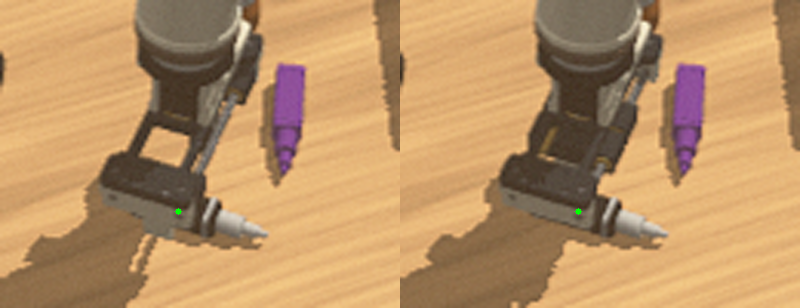

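The green dot (reported TCP) sits on the grip point. But the visible near fingertip ends at about crop row 238, where I expected 250–260. The fingers seem to be about 20–30 mm higher than the reading says, so they closed above the body. I'll open them and feel for the bench under force guard.

```bash
cat > f.py <<'E'
from h import *
g=place(np.array([[-18.,0,0]]),HP)[0]
env.open_jaws(); f0=get_force()
z=4
while z>-40:
    z-=4; env.move_linear([*g[:2],z],max_speed=60); df=get_force()-f0
    if np.linalg.norm(df)>3: print("contact",z,df.round(1)); break
show("end")
s=imaging.capture("scene"); cv2.imwrite("pics/dn2.png",cv2.resize(s["frame"][195:295,270:400],(780,600),interpolation=cv2.INTER_CUBIC)[:,:,::-1])
E
python3 f.py
```

```text
contact -36 [-11.1   0.9  32.1]
end t 17.0 tcp [558.7 -18.1 -32.8] gap 91.6 gf 15.8 F [-10.3   0.3  32. ] M [-0.12  2.32  0.04]
```

View pics/dn2.png

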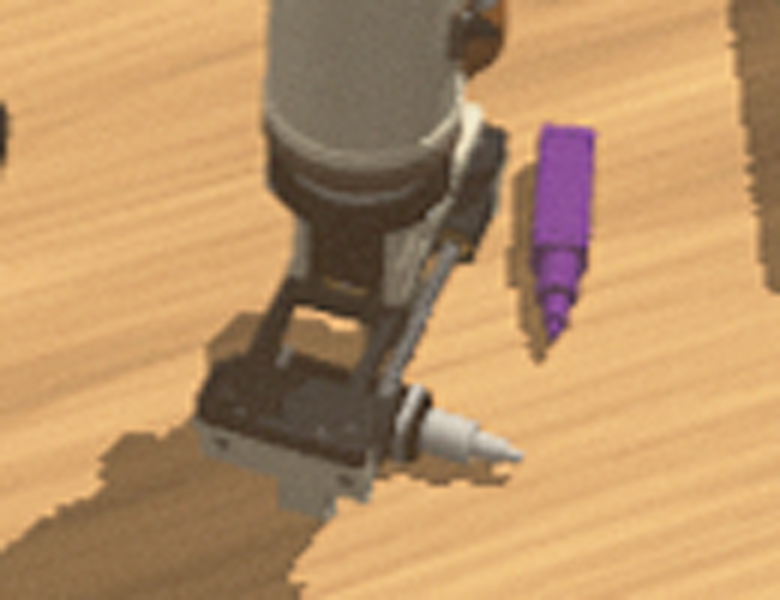

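The bench is felt at a reported TCP z of about -32.5, so the fingertips are really about 32 mm above the reported TCP. I'll apply that offset, check for a sideways offset from the visible fingertip, and grasp.

```bash
cat >> h.py <<'E'
ZO=-32.  # reported TCP z = real fingertip z + ZO
def P(xy,z): return [xy[0],xy[1],z+ZO]
E
cat > c.py <<'E'
from h import *
g=place(np.array([[-18.,0,0]]),HP)[0]
s=imaging.capture("scene"); print("near finger tip",ray(s,(320.8,279.2),2).round(1),"expect",(g-55.5*np.array([-np.sin(.83),np.cos(.83),0])).round(1))
env.move_linear(P(g,3),max_speed=40); show("pre")
env.grasp(25); show("grip")
env.move_linear(P(g,110),max_speed=120); show("up")
E
python3 c.py
```

```text
near finger tip [597.  -53.9   2. ] expect [599.5 -55.5   0. ]
pre t 17.43 tcp [558.8 -18.1 -29. ] gap 91.5 gf 0.0 F [-0.1 -0.6  0.5] M [-0.15  0.15  0.02]
grip t 18.46 tcp [558.6 -18.1 -29. ] gap 25.8 gf 25.0 F [-0.4 -0.1 -0.1] M [-0.11  0.09 -0.01]
up t 19.5 tcp [557.7 -18.   77.2] gap 26.2 gf 25.0 F [-1.1 -0.3 -2.6] M [-0.07  0.05  0.01]
```

```bash
cat > p.py <<'E'
from h import *
d=place(np.array([[-3.,-2,0]]),CASE)[0]; yp=CASE[2]+np.deg2rad(43)
env.reach(P(d,125),ori(yp)); show("over")
env.move_linear(P(d,30),max_speed=120); env.sleep(.1); show("in")
env.move_linear(P(d,9),max_speed=40); show("low")
env.open_jaws(); show("open")
env.move_linear(P(d,125),max_speed=120)
y=LID[2]
for k in (0,np.pi,-np.pi):
    a=solver.ik(P(LID,120),ori(y+k)); print(k,None if a is None else np.round(a,2))
    for kk in(0,np.pi,-np.pi):
        b=solver.ik(P(CASE,120),ori(CASE[2]+kk)); print("  place",kk,None if b is None else np.round(b,2))
s=imaging.capture("scene"); t=imaging.capture("top")
a=cv2.resize(s["frame"][160:250,385:480],(400,379)); b=cv2.resize(t["frame"][215:335,120:247],(400,379))
cv2.imwrite("pics/pl.png",np.hstack([a,b])[:,:,::-1])
E
python3 p.py
```

```text
over t 20.78 tcp [482.5 310.9  92.6] gap 25.7 gf 25.0 F [-0.1 -0.  -1.4] M [-0.06  0.17  0.02]
in t 21.82 tcp [482.6 313.2  -1. ] gap 25.7 gf 25.0 F [-0.3 -0.2 -2. ] M [-0.06  0.12 -0.03]
low t 22.5 tcp [481.7 312.6 -23.3] gap 25.8 gf 25.0 F [-0.2  0.3 -2.2] M [-0.03  0.18 -0.01]
open t 23.64 tcp [481.8 312.6 -23. ] gap 92.0 gf 0.0 F [-0.1 -0.5  0.7] M [-0.12  0.16 -0.03]
0 [-0.1   0.59  0.85  1.89 -0.56  0.92 -1.19]
  place 0 [-0.93  0.49  0.39  1.85 -0.24  0.85 -2.36]
  place 3.141592653589793 [-0.38  0.48 -0.31  1.83  0.19  0.86  0.41]
  place -3.141592653589793 [-0.38  0.48 -0.31  1.83  0.19  0.86  0.41]
3.141592653589793 [ 0.48  0.45  0.07  1.87 -0.04  0.83  1.51]
  place 0 [-0.93  0.49  0.39  1.85 -0.24  0.85 -2.36]
  place 3.141592653589793 [-0.38  0.48 -0.31  1.83  0.19  0.86  0.41]
  place -3.141592653589793 [-0.38  0.48 -0.31  1.83  0.19  0.86  0.41]
-3.141592653589793 [ 0.48  0.45  0.07  1.87 -0.04  0.83  1.51]
  place 0 [-0.93  0.49  0.39  1.85 -0.24  0.85 -2.36]
  place 3.141592653589793 [-0.38  0.48 -0.31  1.83  0.19  0.86  0.41]
  place -3.141592653589793 [-0.38  0.48 -0.31  1.83  0.19  0.86  0.41]
```

View pics/pl.png

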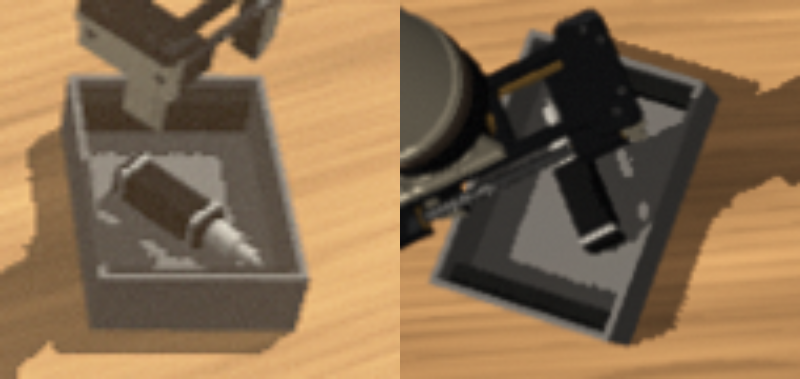

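The handpiece lies flat and diagonal inside the case, clear of the walls: left crop about (190,205), right crop about (590,200). Next is the lid.

```bash
cat > l.py <<'E'
from h import *
y=LID[2]+np.pi
env.reach(P(LID,125),ori(y)); env.move_linear(P(LID,45),max_speed=130); env.move_linear(P(LID,24.5),max_speed=40); show("down")
env.grasp(45); show("grip")
if 17<get_finger_gap()<23:
    env.move_linear(P(LID,135),max_speed=120); show("up")
    env.reach(P(CASE,135),ori(CASE[2]+np.pi)); env.sleep(.2); show("over")
    s=imaging.capture("scene"); ds=nets.regions_of("scene","lid")
    for d in ds[:4]: print(np.round(d["box"]),d["p"],d["region"].sum())
    c=proj(s,[CASE[0],CASE[1],125])[0]; print("expected px",c)
    m=region("scene","lid",c)
    if m is not None: print(fit([(s,m)],"lid",CASE,z=get_tool_pos()[2]-ZO-24.5))
E
python3 l.py
```

```text
down t 29.0 tcp [ 471.7 -313.7   -7.7] gap 91.5 gf 0.0 F [ 0.4 -0.2 -0.7] M [-0.06 -0.   -0.04]
grip t 30.12 tcp [ 471.8 -313.7   -7.5] gap 19.5 gf 45.0 F [ 0.8  0.1 -0.1] M [-0.05 -0.02  0.06]
up t 31.19 tcp [ 471.2 -313.3  102.2] gap 19.7 gf 45.0 F [ 0.4 -0.2 -1.8] M [-0.03 -0.03 -0.02]
over t 33.63 tcp [485.8 312.5 103. ] gap 19.6 gf 45.0 F [ 0.1  0.7 -1.4] M [0.03 0.03 0.02]
[405. 157. 464. 207.] 0.7 1762
[142. 175. 225. 233.] 0.58 2329
expected px [432.17267195 180.21551606]
(array([ 4.87455538e+02,  3.11677625e+02, -3.66237149e-01]), np.float64(0.2950635190557167))
```

```bash
cat > q.py <<'E'
from h import *
env.move_linear(P(CASE,80),max_speed=110); env.sleep(.1); f0=get_force()
z=80
while z>57:
    z-=2.5; env.move_linear(P(CASE,z),max_speed=30); df=get_force()-f0
    print(z,(get_tool_pos()[2]-ZO-24.5).round(1),df.round(1),np.round(get_moment(),2))
    if np.hypot(*df[:2])>9 or df[2]>(10 if z>66 else 30): break
show("end")
E
python3 q.py
```

```text
77.5 53.3 [-1.4  0.7 -1.1] [-0.02 -0.05  0.01]
75.0 50.3 [-1.4  1.2 -1.2] [-0.02 -0.01  0.03]
72.5 47.7 [-0.2 -0.3 -0.3] [-0.01  0.    0.  ]
70.0 45.2 [-0.3  0.6  0.3] [0.01 0.03 0.02]
67.5 42.8 [-0.4  1.5 -0.7] [-0.01 -0.06 -0.02]
65.0 40.5 [ 0.1  1.1 -0.3] [0.08 0.   0.02]
62.5 38.8 [-2.7  0.2  6.8] [-0.15  0.42  0.04]
60.0 37.0 [-4.1 -1.3 13. ] [-0.4   0.84  0.01]
57.5 34.8 [-3.8 -2.1 13.9] [-0.6   0.99  0.06]
55.0 33.6 [-6.9 -4.2 26.1] [-1.11  1.54 -0.01]
end t 37.03 tcp [485.7 313.8  26.1] gap 19.8 gf 45.0 F [-6.7 -4.5 24.8] M [-1.11  1.54 -0.01]
```

```bash
cat > r.py <<'E'
from h import *
env.open_jaws(); env.move_linear(P(CASE,100),max_speed=120); env.grasp(10); f0=get_force()
for e in (70,-70):
    d=place(np.array([[e,0.,0]]),CASE)[0]
    env.move_linear(P(d,95),max_speed=150); env.move_linear(P(d,66),max_speed=100)
    z=66
    while z>46:
        z-=2; env.move_linear(P(d,z),max_speed=40); df=get_force()-f0
        if df[2]>3: print(e,z,"tip",(get_tool_pos()[2]-ZO).round(1),df.round(1))
        if df[2]>20: break
    env.move_linear(P(d,95),max_speed=120)
show("end")
E
python3 r.py
```

```text
70 54 tip 55.4 [-4.3 -1.7  9.6]
70 52 tip 55.3 [-8.7 -4.4 22.9]
-70 54 tip 55.4 [-3.4 -2.7 13.2]
-70 52 tip 55.2 [-9.2 -6.2 30.9]
end t 47.31 tcp [420.4 339.2  62.8] gap 0.3 gf 0.0 F [ 0.7  0.5 -0.8] M [ 0.04 -0.08  0.02]
```

Both ends are rigid at the same height, 55.3 mm, which is the home level of 56 less the 0.5 mm offset. I'll back off and take one last look.

```bash
cat > v.py <<'E'
from h import *
p=get_tool_pos(); env.move_linear([p[0],p[1],190],max_speed=150); env.reach([400,60,190],ori(2.78)); show("away")
s=imaging.capture("scene"); t=imaging.capture("top")
a=cv2.resize(s["frame"][165:250,385:475],(400,378)); b=cv2.resize(t["frame"][215:335,120:247],(400,378))
cv2.imwrite("pics/fin.png",np.hstack([a,b])[:,:,::-1])
E
python3 v.py
```

```text
away t 49.39 tcp [400.4  61.1 190. ] gap 0.3 gf 0.0 F [ 0.4 -0.3  0.3] M [ 0.05  0.03 -0.02]
```

View pics/fin.png

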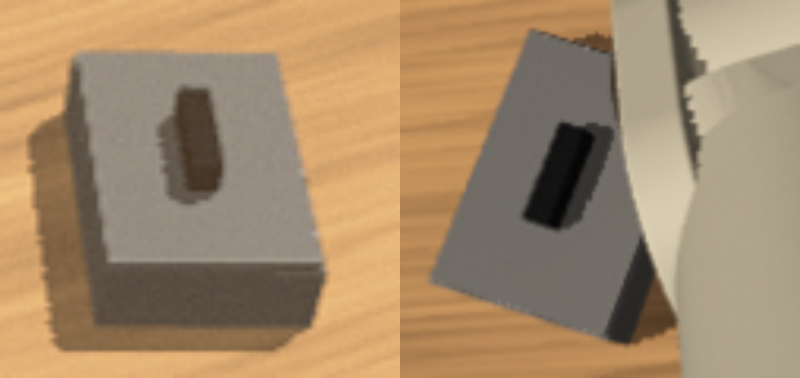

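The lid sits square and flush on the case with no gap showing (left crop about (200,160)), and the gripper is clear of everything.

```bash
python3 -c "
from station import *
print(env.hand_in(),get_t())"
```

```text
the job is handed in; nothing more can be done
the job is handed in; nothing more can be done
```

The handpiece is lying flat in the grey case with its own lid pressed fully home at both ends, everything is released, and the job was handed in at about 49 s; the first grasp missed because the fingertips were about 32 mm above the reported TCP, found by pressing them on the bench (32 N at the wrist).

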